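Sort salvaged components into the repair bench trays

TASK

Sort the components salvaged from the board: stand the two black capacitors in the blue tray and the two orange relays in the yellow tray, one to each bay, and the copper-wound transformer in the red tray. Set each one down upright and flat on its tray's floor without dropping it, and leave the small amber bottle and the green circuit board where they are.

Things in the scene. Friction and masses are not known exactly. Their poses are not given: they have to be found in the camera images.
- capacitor_a: Electrolytic capacitor, upright cylinder with a black sleeve, a pale stripe down one side and a silver top, 35 mm diameter, 45 mm high, about 50 g. Loose, standing on the bench. Origin at the centre of the underside, z up.
- capacitor_b: Electrolytic capacitor, upright cylinder with a black sleeve, a pale stripe down one side and a silver top, 35 mm diameter, 45 mm high, about 50 g. Loose, standing on the bench. Origin at the centre of the underside, z up. Same as the other capacitor; either may take either bay.
- relay_a: Relay, orange plastic block on a black base, 38 x 30 x 40 mm (x, y, z), about 50 g. Loose, standing on the bench at any yaw. Origin at the centre of the underside, z up.
- relay_b: Relay, orange plastic block on a black base, 38 x 30 x 40 mm (x, y, z), about 50 g. Loose, standing on the bench at any yaw. Origin at the centre of the underside, z up. Same as the other relay; either may take either bay.
- transformer: Small transformer: black base plate 50 x 42 x 8 mm (x, y, z), on it a steel core 50 x 20 mm rising to 42 mm, through a copper-coloured coil 34 x 42 mm whose flat faces at y = +21 and y = -21 mm span heights 8 to 36 mm (grip it across y, 42 mm). About 220 g. Loose, standing on the bench at any yaw. Origin at the centre of the underside, z up.
- blue_tray: Shallow open blue plastic tray fixed to the bench, 72 x 140 x 14 mm outside (x, y, z), split by a divider across its middle (at y = 0) into two square bays, each 64 x 64 mm inside, centred at y = +34 and y = -34 mm in the tray's frame. Walls and divider 4 mm thick and 14 mm high, floor 3 mm thick. Origin at the centre of the underside; y runs along the tray through both bays. For the capacitors.
- yellow_tray: Shallow open yellow plastic tray fixed to the bench, 72 x 140 x 14 mm outside (x, y, z), split by a divider across its middle (at y = 0) into two square bays, each 64 x 64 mm inside, centred at y = +34 and y = -34 mm in the tray's frame. Walls and divider 4 mm thick and 14 mm high, floor 3 mm thick. Origin at the centre of the underside; y runs along the tray through both bays. For the relays.
- red_tray: Shallow open red plastic tray fixed to the bench, with one bay 72 x 80 mm inside (x, y), 80 x 88 x 14 mm outside; walls 4 mm thick and 14 mm high, floor 3 mm thick. Origin at the centre of the underside. For the transformer.
- bottle: Small amber glass bottle with a blue cap, 34 mm diameter, 65 mm high, loose, standing among the components at least 70 mm (centre to centre) from any of them. To be left alone. Origin at the centre of the underside.
- board: Green circuit board lying flat on the bench to the left or right of the components, 55 x 180 mm (x, y), 9 mm high with its chips. Loose, to be left alone. Origin at the centre of the underside.

How it is judged:
At the end, for the whole second after the job is handed in: Capacitors stand in the blue tray, relays in the yellow, one per bay, the transformer in the red: each inside its bay, flat on the floor (origin 0 to 6 mm above the tray's underside), within 0.1 rad of upright, at rest. Bottle (upright) and board within 20 mm of their starts (x of capacitor_a in the frame of blue_tray between -0.02 and 0.02 m and y of capacitor_a in the frame of blue_tray between -0.055 and 0.055 m and z of capacitor_a in the frame of blue_tray between 0 and 0.006 m and angle between each of capacitor_a, capacitor_b, relay_a, relay_b, transformer's own z axis and vertical below 0.1 rad and linear speed of each of capacitor_a, capacitor_b, relay_a, relay_b, transformer below 0.02 m/s and angular speed of each of capacitor_a, capacitor_b, relay_a, relay_b, transformer below 0.2 rad/s and x of capacitor_b in the frame of blue_tray between -0.02 and 0.02 m and y of capacitor_b in the frame of blue_tray between -0.055 and 0.055 m and z of capacitor_b in the frame of blue_tray between 0 and 0.006 m and x of relay_a in the frame of yellow_tray between -0.02 and 0.02 m and y of relay_a in the frame of yellow_tray between -0.055 and 0.055 m and z of relay_a in the frame of yellow_tray between 0 and 0.006 m and x of relay_b in the frame of yellow_tray between -0.02 and 0.02 m and y of relay_b in the frame of yellow_tray between -0.055 and 0.055 m and z of relay_b in the frame of yellow_tray between 0 and 0.006 m and x of transformer in the frame of red_tray between -0.02 and 0.02 m and y of transformer in the frame of red_tray between -0.024 and 0.024 m and z of transformer in the frame of red_tray between 0 and 0.006 m and ((y of capacitor_a in the frame of blue_tray above 0.012 m and y of capacitor_b in the frame of blue_tray below -0.012 m) or (y of capacitor_b in the frame of blue_tray above 0.012 m and y of capacitor_a in the frame of blue_tray below -0.012 m)) and ((y of relay_a in the frame of yellow_tray above 0.012 m and y of relay_b in the frame of yellow_tray below -0.012 m) or (y of relay_b in the frame of yellow_tray above 0.012 m and y of relay_a in the frame of yellow_tray below -0.012 m)) and distance of each of bottle, board from where it was at the start of the episode below 0.02 m and angle between bottle's own z axis and vertical below 0.2 rad); the robot touches nothing.
It fails at once if the amber bottle is moved more than 20 mm or knocked over (distance of bottle from where it was at the start of the episode above 0.02 m or angle between bottle's own z axis and vertical above 0.5 rad).
It fails at once if the circuit board is moved more than 20 mm (distance of board from where it was at the start of the episode above 0.02 m).
It fails at once if a component is dropped (falls freely faster than 0.7 m/s, that is from more than 25 mm) ((contact force between capacitor_a and anything else below 0.02 N and linear speed of capacitor_a above 0.7 m/s) or (contact force between capacitor_b and anything else below 0.02 N and linear speed of capacitor_b above 0.7 m/s) or (contact force between relay_a and anything else below 0.02 N and linear speed of relay_a above 0.7 m/s) or (contact force between relay_b and anything else below 0.02 N and linear speed of relay_b above 0.7 m/s) or (contact force between transformer and anything else below 0.02 N and linear speed of transformer above 0.7 m/s)).
It also fails if it takes over 102 s, if anything falls off the work surface, if the arm or the gripper's body presses on something with over 40 N, if the wrist force passes 120 N, or if a joint passes its speed limit or range.

ROBOT

A 6-joint arm with a two-finger parallel gripper is mounted at the origin on the work surface. World frame = base frame: x ahead of the robot, y to its left, z up, the work surface at z = 0. Lengths are in m, angles in rad, forces in N, time in s.
With the tool pointing down it reaches from about 0.35 to 0.85 m from the base axis. Payload 8.1 kg.
Tool frame: the origin (TCP) lies on the mounting face of the last link; the fingertips stand 186 mm ahead of it and the grasp point (between the pads) lies 167 mm ahead of it; z points along the fingers, y is the line along which they close (so a half turn about z gives the same grasp; the last joint's range is limited). The gripper opens to 93 mm and grips with 3 to 60 N. Pads are 15 mm wide; open, the fingers measure 128 mm over their backs; the gripper's body (75 mm by 188 mm) begins 65 mm behind the grasp point.
Start: joints at [-1.387, 0.13, 1.488, -0, 1.523, -0.085], TCP at [0.159, -0.578, 0.405] pointing down, gripper open.
Joint ranges: [-2.96, 2.96], [-0.89, 2.26], [0.02, 2.5], [-1.34, 4.48], [0, 2.73], [-2.66, 2.66]. Speed limits (rad/s): [2.39, 2.39, 2.79, 3.14, 3.14, 3.14].

INTERFACE

Orientations are given as a rotation vector (axis times angle).
In Python, from plant import * gives the robot as it stands. The module is installed in compiled form; this text tells all that it offers.
- The arm moves only by the tool arm_command, never from a script. Its argument "increments" is a list of rows, each a list of 6 numbers: the shift along the tool's x, y, z in units of 0.2 m (1.0 is 0.2 m), then the turn, a rotation vector about the tool's x, y, z in units of pi rad (1.0 is pi rad). A call has exactly 5 rows; each row is the pose to reach, as a shift and turn from the pose commanded when the call began, along the tool's axes at that moment, turning the shorter way round; what a row does not reach only later rows make up. A row lasts 1/8 s, in which the tool goes at most 62.5 mm and 10.7 degrees, less where a joint would pass 70% of its speed; a pose out of reach is approached as far as the arm can. A call with a number of a shift or a turn outside -1 to 1 is refused whole. A call with a gripper value outside its range is refused whole. "fingers" is the closure, from -1 (fully open) to 1 (shut), set as the call begins (left out, the last holds). The fingers move at their own pace and stop on an object; "force" is the grip in N (left out, the last holds). Time passes only in rows, so rows that repeat a pose let the fingers close, or fill a call up. It gives the time, the measured TCP pose, the force, the opening and the grip force at its end, in the units of the state.
- read_state(): the state, without advancing time (a new reading comes with each control period).
- read_camera(name): name is "scene" or "top" or "wrist"; returns a dict with "image" (400x640x3 uint8, red, green, blue), "fx", "fy", "cx", "cy" (pixels), "k1" (the pictures are not rectified: a ray, as slopes to the right and down, at radius r is drawn at 1 + k1 r^2 times it, then the intrinsics apply), "T" (4x4, takes a point from camera to world coordinates). Camera axes: x right, y down, z forward; pixel columns grow to the right and rows downward; lengths in m; the calibration is good to about 2 mm. A picture is of the moment at which its call begins. There is no depth.
- close_job(): hands the job in; it is judged then, once.
The state is a dict: "t": time; "q": joint angles; "dq": joint speeds; "joint_torque": joint torques, N m; "tool_pos": TCP position; "orientation": TCP orientation; "force": force on the tool from outside, world axes, zero at the start; "wrist_torque": the same for the moment, N m; "opening": finger opening in m; "gripper_force": force on a finger pad.
Only numpy, scipy, OpenCV 4.12 (cv2) and the standard library are available. Lean on these libraries where they do the work, as an engineer would, in place of code of your own. Each camera call takes 0.05 s, during which the arm holds its last target. There are 200 camera calls.

## Working session

There is one attempt and no reset: what is moved stays moved. The work goes in short steps, Python scripts to look and compute and a tool call to move; the robot and the scene stay as the last step left them, time stands still between calls to the robot, and variables do not carry over. Pictures are saved under pics/ and viewed, at most 17 in all, crops included, and the job is handed in when it is done.

Besides the shell and the picture viewer there is one more tool, called after "Emit:" as name(argument=value, ...), one argument or row to a line, values as JSON. arm_command: Moves the arm, as the interface text tells. Shifts and turns lie within -1 to 1; 1 stands for 0.2 m of shift or pi rad of turn. Its arguments: {"type":"object","properties":{"increments":{"type":"array","items":{"type":"array","items":{"type":"number","minimum":-1,"maximum":1}}},"fingers":{"type":"number"},"force":{"type":"number"}},"required":["increments"]}

```bash
mkdir -p pics; ls; python3 - <<'E'
from plant import *
import cv2
for n in ["top","scene"]:
    c=read_camera(n); cv2.imwrite(f"pics/{n}0.png",c["image"][:,:,::-1]); print(n,c["fx"],c["fy"],c["cx"],c["cy"],c["k1"]);print(c["T"].round(4).tolist())
s=read_state();print(s)
E
```

```text
pics
top 483.35820131123523 483.35820131123523 324.1545166966019 205.62687910746052 -0.12001506647258597
[[-0.0269, -0.9838, 0.1773, 0.2788], [-0.9995, 0.0237, -0.0203, 0.0166], [0.0158, -0.1777, -0.984, 1.4896], [0.0, 0.0, 0.0, 1.0]]
scene 480.743775252336 480.743775252336 313.74774246927217 192.0073103046952 -0.07313701733302506
[[-0.7294, 0.5117, -0.454, 1.0631], [0.6838, 0.5267, -0.505, 0.5801], [-0.0193, -0.6788, -0.7341, 0.8751], [0.0, 0.0, 0.0, 1.0]]
{'t': 0.1, 'q': array([-1.38740713e+00,  1.31073679e-01,  1.48916717e+00, -8.53497477e-06,
        1.52303094e+00, -8.53937302e-02]), 'dq': array([ 5.96485024e-04, -6.56364542e-04, -3.48882246e-03,  1.36013243e-04,
        5.59177565e-06,  8.18013421e-05]), 'joint_torque': array([ 1.10181962e-03, -5.61338818e+01, -4.93097198e+01,  7.69816828e-02,
        2.91630684e-02, -8.22966058e-05]), 'tool_pos': array([ 0.15931972, -0.57824105,  0.40380101]), 'orientation': array([-3.11160340e+00, -4.20709463e-01,  1.42482328e-04]), 'force': array([-0.24070891, -0.06390631, -0.03588717]), 'wrist_torque': array([0.02720489, 0.00954296, 0.00532807]), 'gripper_force': 0.0, 'opening': 0.09294364052912549}
```

View pics/top0.png

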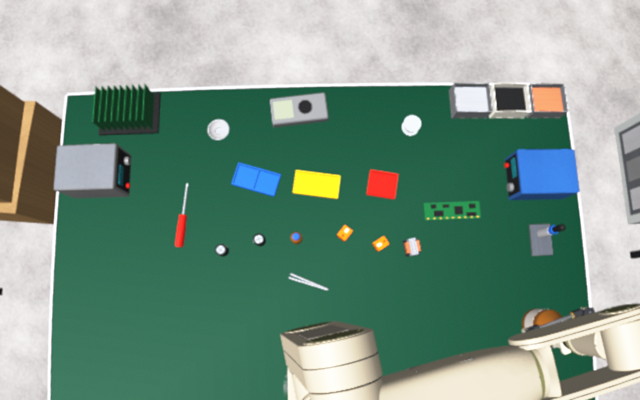

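View pics/scene0.png

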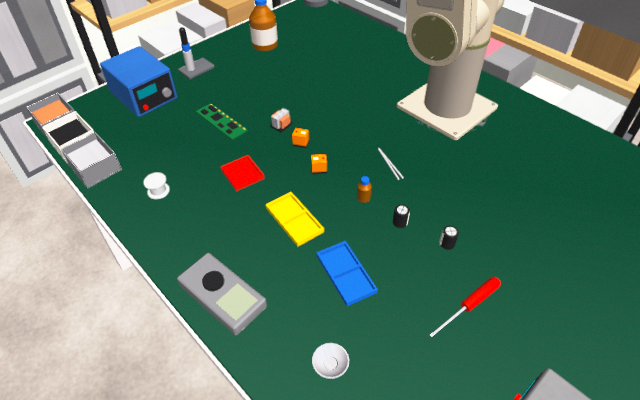

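The top view shows capacitors at about (221,250) and (259,239), the bottle at (296,237), relays at (345,232) and (381,243), and the transformer at (412,246). The trays are blue (256,179), yellow (317,184) and red (382,184), with the board at (452,210). I'll measure these in world coordinates and look at the wrist camera's mounting.

```bash
cat > h.py <<'E'
from plant import *
import numpy as np, cv2
from scipy.spatial.transform import Rotation as R
def K(c): return np.array([[c["fx"],0,c["cx"]],[0,c["fy"],c["cy"]],[0,0,1]])
def D(c): return np.array([c["k1"],0,0,0.])
def pix2w(c,uv,z):
    n=cv2.undistortPoints(np.array(uv,float).reshape(-1,1,2),K(c),D(c)).reshape(-1,2)
    d=np.c_[n,np.ones(len(n))]@c["T"][:3,:3].T; o=c["T"][:3,3]
    return o+d*((z-o[2])/d[:,2])[:,None]
def w2pix(c,P):
    Ti=np.linalg.inv(c["T"]); P=np.atleast_2d(P)
    return cv2.projectPoints(P,cv2.Rodrigues(Ti[:3,:3])[0],Ti[:3,3],K(c),D(c))[0].reshape(-1,2)
def snap(name,f=None):
    c=read_camera(name)
    if f: cv2.imwrite(f"pics/{f}.png",c["image"][:,:,::-1])
    return c
def mask(c,lo,hi):
    return cv2.inRange(cv2.cvtColor(c["image"],cv2.COLOR_RGB2HSV),lo,hi)
def blobs(m,amin=15):
    n,l,s,ce=cv2.connectedComponentsWithStats(m)
    return [(s[i,4],ce[i],l==i) for i in range(1,n) if s[i,4]>=amin]
L=0.167
def go(x,y,z,yaw,s=None):
    """increments (tool units) to put grasp point at x,y,z, tool down, tool y axis at world angle yaw (mod pi, nearest)"""
    s=s or read_state(); Rc=R.from_rotvec(s["orientation"]); yv=Rc.as_matrix()[:,1]
    cur=np.arctan2(yv[1],yv[0]); d=(yaw-cur+np.pi/2)%np.pi-np.pi/2; a=cur+d
    Y=np.array([np.cos(a),np.sin(a),0]);Z=np.array([0,0,-1.]);X=np.cross(Y,Z)
    Rt=R.from_matrix(np.c_[X,Y,Z])
    sh=Rc.inv().apply(np.array([x,y,z+L])-s["tool_pos"])/0.2
    tr=(Rc.inv()*Rt).as_rotvec()/np.pi
    print("go",np.r_[sh,tr].round(4).tolist(),"q6",s["q"][5].round(2),"dyaw",np.round(d,3))
E
python3 - <<'E'
from h import *
c=snap("top"); S=read_state()
def rep(n,uv,z): print(n,pix2w(c,uv,z).round(4).tolist())
for n,lo,hi,z in [("blue",(100,150,120),(125,255,255),.008),("yellow",(25,150,150),(34,255,255),.008),("red",(0,180,120),(4,255,255),.008),("orange",(8,150,150),(22,255,255),.03)]:
    for a,ce,l in blobs(mask(c,lo,hi)):
        ys,xs=np.nonzero(l); r=cv2.minAreaRect(pix2w(c,np.c_[xs,ys],z)[:,:2].astype(np.float32)*1000)
        if 60<ce[0]<500 and 150<ce[1]<290: print(n,a,ce.round(1),pix2w(c,ce,z)[0].round(4),np.round(r[1],1),round(r[2],1))
rep("cap top",[(221,248),(259,237.5)],.045);rep("bottle cap",[(296,237)],.06);rep("xf",[(412,246)],.03);rep("board",[(452,210)],.005)
w=snap("wrist","wr0"); Rc=R.from_rotvec(S["orientation"]).as_matrix()
print((Rc.T@w["T"][:3,:3]).round(3).tolist(),(Rc.T@(w["T"][:3,3]-S["tool_pos"])).round(4),w["fx"],w["k1"])
i=cv2.resize(c["image"][150:290,190:490],None,fx=2.6,fy=2.6,interpolation=cv2.INTER_CUBIC);cv2.imwrite("pics/topcrop.png",i[:,:,::-1])
E
```

```text
blue 1121 [255.7 178.9] [0.6364 0.1991 0.008 ] [145.9  78.5] 72.5
blue 26 [295.8 236.2] [0.4522 0.0758 0.008 ] [15.4 15.5] 89.0
yellow 1114 [316.3 183.8] [0.616  0.0088 0.008 ] [144.5  78.2] 81.2
red 732 [382.  183.9] [ 0.611  -0.1981  0.008 ] [90.8 83.2] 79.0
red 18 [127.3 185. ] [0.6276 0.6111 0.008 ] [13.6  9.9] 2.9
red 249 [180.3 230.6] [0.4779 0.4348 0.008 ] [ 25.2 100.6] 83.9
orange 132 [344. 233.] [ 0.4556 -0.0717  0.03  ] [34.4 43.4] 43.5
orange 134 [380.8 242.9] [ 0.4226 -0.1825  0.03  ] [32.8 45.3] 31.7
cap top [[0.4175, 0.2995, 0.045], [0.4466, 0.185, 0.045]]
bottle cap [[0.4437, 0.0732, 0.06]]
xf [[0.4104, -0.2778, 0.03]]
board [[0.5225, -0.4172, 0.005]]
[[-0.001, -0.954, -0.299], [1.0, -0.001, -0.001], [0.0, -0.299, 0.954]] [ 0.0836 -0.0001  0.0199] 340.54753376612086 0.015771445182899847
```

View pics/topcrop.png

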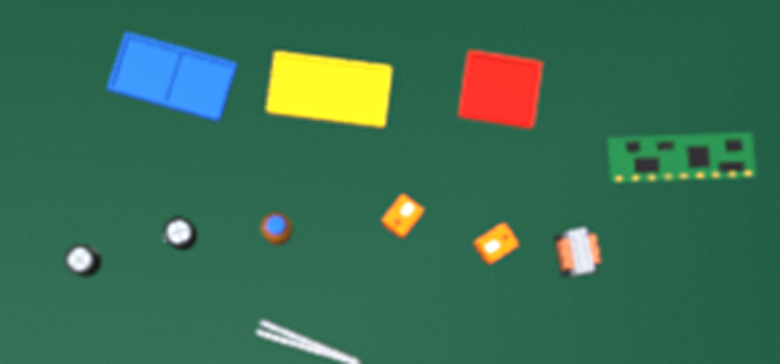

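The crop confirms the layout: the transformer's copper faces lie left and right at crop (565,252) and (593,246), and the trays measure close to their nominal sizes. I'll start with the transformer.

```bash
python3 - <<'E'
from h import *
go(.41,-.278,.15,-1.36)
E
```

```text
go [1.6071, -1.1144, 0.437, -0.0003, -0.0, 0.0185] q6 -0.09 dyaw -0.058
```

Emit:
arm_command(
  increments=[
    [0.2,-0.14,0.05,0,0,0.005],
    [0.4,-0.28,0.1,0,0,0.01],
    [0.6,-0.42,0.15,0,0,0.015],
    [0.8,-0.56,0.2,0,0,0.0185],
    [0.8,-0.56,0.2,0,0,0.0185],
  ],
  fingers=-1,
  force=20,
)

```text
t: 0.82
tool_pos: [0.2854, -0.4256, 0.3636]
orientation: [-3.121, -0.336, 0.0]
force: [-0.0, -0.6, 0.2]
opening: 0.0929
gripper_force: 0.0
```

```bash
python3 - <<'E'
from h import *
go(.41,-.278,.15,-1.36)
E
```

```text
go [0.7656, -0.5879, 0.2345, -0.0007, -0.0, 0.0012] q6 0.28 dyaw -0.004
```

Emit:
arm_command(
  increments=[
    [0.2,-0.16,0.06,0,0,0],
    [0.4,-0.3,0.12,0,0,0],
    [0.6,-0.46,0.18,0,0,0],
    [0.766,-0.588,0.235,0,0,0],
    [0.766,-0.588,0.235,0,0,0],
  ],
)

```text
t: 1.45
tool_pos: [0.4099, -0.2797, 0.3169]
orientation: [-3.122, -0.335, 0.002]
force: [-0.8, -0.5, 0.2]
opening: 0.093
gripper_force: 0.0
```

```bash
python3 - <<'E'
from h import *
c=snap("wrist","w1"); s=read_state(); print(s["tool_pos"],s["t"],w2pix(c,[s["tool_pos"]-[0,0,.28]]))
E
```

```text
[ 0.40933589 -0.28086194  0.31752594] 1.5 [[324.38955173 199.69010412]]
```

View pics/w1.png

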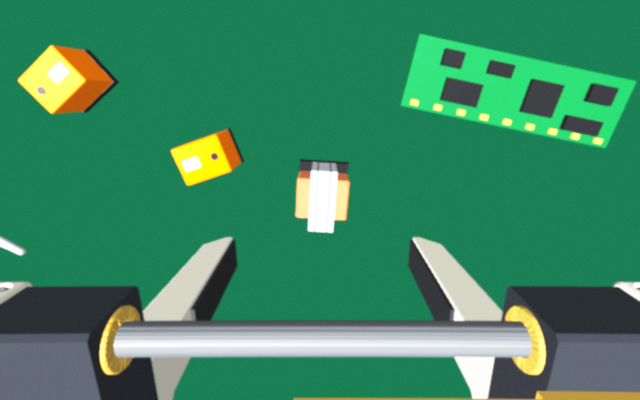

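The wrist view shows the transformer's steel top with corners at about (311,163), (338,163), (335,232) and (308,232), and the fingers straddling its line. A relay sits at (205,158), the other at (60,80).

```bash
python3 - <<'E'
from h import *
c=snap("wrist")
P=pix2w(c,[(311,163),(338,163),(335,232),(308,232)],.042);print(P.round(4).tolist())
ctr=P.mean(0); d=(P[0]+P[1]-P[2]-P[3])/2; e=(P[1]+P[2]-P[0]-P[3])/2
print(ctr,np.linalg.norm(d),np.linalg.norm(e),np.arctan2(d[1],d[0]),np.arctan2(e[1],e[0]))
yaw=np.arctan2(d[1],d[0])-np.pi/2
go(ctr[0],ctr[1],.032,yaw)
E
```

```text
[[0.4367, -0.2658, 0.042], [0.441, -0.286, 0.042], [0.3849, -0.2963, 0.042], [0.3803, -0.2749, 0.042]]
[ 0.4107051  -0.28075309  0.042     ] 0.057104804335727594 0.021276594584435295 0.1707412405904027 -1.3591825140301796
go [0.0097, -0.0026, 0.5945, 0.0002, 0.0001, 0.013] q6 0.65 dyaw -0.041
```

Emit:
arm_command(
  increments=[
    [-0.008,-0.003,0.2,0,0,0.007],
    [-0.008,-0.003,0.4,0,0,0.007],
    [-0.008,-0.003,0.54,0,0,0.007],
    [-0.008,-0.003,0.594,0,0,0.007],
    [-0.008,-0.003,0.594,0,0,0.007],
  ],
)

```text
t: 2.17
tool_pos: [0.407, -0.2816, 0.1991]
orientation: [-3.128, -0.294, 0.001]
force: [-0.0, 0.1, 1.2]
opening: 0.093
gripper_force: 0.0
```

Emit:
arm_command(
  increments=[
    [0,0,0,0,0,0],
    [0,0,0,0,0,0],
    [0,0,0,0,0,0],
    [0,0,0,0,0,0],
    [0,0,0,0,0,0],
  ],
  fingers=1,
  force=25,
)

```text
t: 2.8
tool_pos: [0.4075, -0.2806, 0.199]
orientation: [3.127, 0.296, 0.0]
force: [0.3, -0.5, 1.2]
opening: 0.0476
gripper_force: 0.0
```

Emit:
arm_command(
  increments=[
    [0,0,0,0,0,0],
    [0,0,0,0,0,0],
    [0,0,-0.1,0,0,0],
    [0,0,-0.25,0,0,0],
    [0,0,-0.4,0,0,0],
  ],
)

```text
t: 3.42
tool_pos: [0.4071, -0.2805, 0.279]
orientation: [-3.127, -0.296, 0.002]
force: [0.6, -0.7, -2.6]
opening: 0.042
gripper_force: 24.8
```

```bash
python3 - <<'E'
from h import *
go(.611,-.198,.10,np.radians(79-180))
c=snap("wrist","w2")
E
```

```text
go [1.0789, -0.2137, 0.0593, -0.0003, 0.0004, 0.1212] q6 0.68 dyaw -0.381
```

View pics/w2.png

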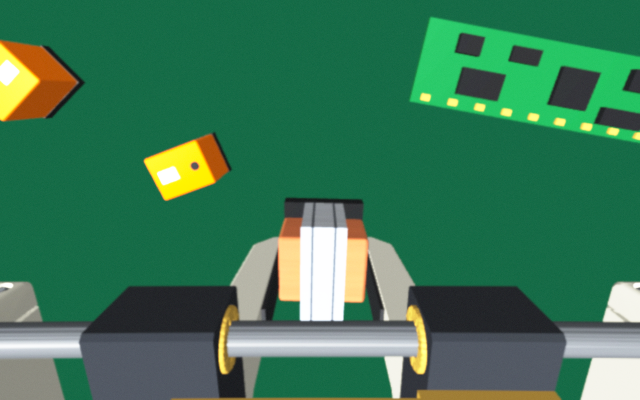

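The transformer is gripped (opening 42 mm, as expected) and hangs level at (323,255). I'll carry it to the red tray.

Emit:
arm_command(
  increments=[
    [0.22,-0.04,0,0,0,0.024],
    [0.44,-0.08,0,0,0,0.048],
    [0.66,-0.12,0,0,0,0.073],
    [0.86,-0.17,0,0,0,0.097],
    [0.98,-0.2,0,0,0,0.121],
  ],
)

```text
t: 4.1
tool_pos: [0.5937, -0.2035, 0.2773]
orientation: [-3.127, 0.302, 0.002]
force: [-0.2, -0.3, -2.2]
opening: 0.0416
gripper_force: 24.8
```

```bash
python3 - <<'E'
from h import *
c=snap("wrist","w3"); m=mask(c,(0,180,100),(4,255,255))|mask(c,(177,180,100),(180,255,255))
for a,ce,l in blobs(m,400): print(a,ce)
t=snap("top"); 
go(.611,-.198,.06,np.radians(79-180))
E
```

```text
9774 [307.27603847 171.46777164]
go [0.0791, -0.0415, 0.252, -0.0002, 0.0002, 0.0003] q6 1.35 dyaw -0.001
```

View pics/w3.png

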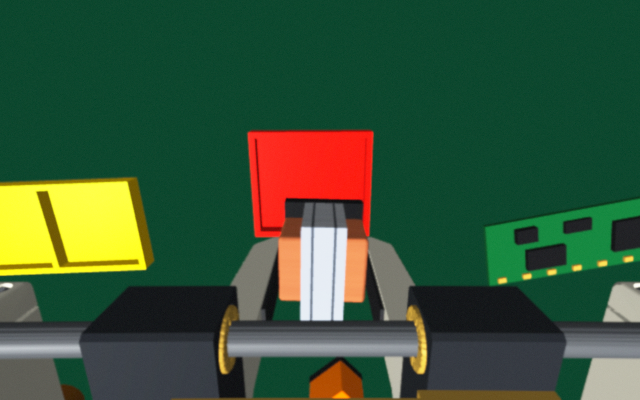

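The red tray's rim corners are at about (249,132), (372,131), (370,236) and (255,237). The transformer hangs just below it in the picture. I also see the yellow tray's right end at (140,180) to (150,267).

```bash
python3 - <<'E'
from h import *
c=snap("wrist")
P=pix2w(c,[(249,132),(372,131),(370,236),(255,237)],.014);ctr=P.mean(0); e=(P[1]+P[2]-P[0]-P[3])/2;d=(P[0]+P[1]-P[2]-P[3])/2
print(P.round(3).tolist(),ctr,np.linalg.norm(d),np.linalg.norm(e),np.degrees(np.arctan2(e[1],e[0])))
go(ctr[0],ctr[1],.036,np.arctan2(e[1],e[0]))
E
```

```text
[[0.658, -0.162, 0.014], [0.642, -0.248, 0.014], [0.562, -0.234, 0.014], [0.578, -0.146, 0.014]] [ 0.60991479 -0.19777576  0.014     ] 0.08073884860415603 0.08816118124300475 -100.49888130838613
go [0.0787, -0.0458, 0.3716, -0.0001, 0.0005, -0.0019] q6 1.35 dyaw 0.006
```

Emit:
arm_command(
  increments=[
    [0.079,-0.045,0.1,0,0,0],
    [0.079,-0.045,0.2,0,0,0],
    [0.079,-0.045,0.28,0,0,0],
    [0.079,-0.045,0.34,0,0,0],
    [0.079,-0.045,0.373,0,0,0],
  ],
)

```text
t: 4.88
tool_pos: [0.6091, -0.199, 0.2033]
orientation: [-3.127, 0.301, 0.002]
force: [0.0, -0.2, -1.8]
opening: 0.0421
gripper_force: 24.8
```

Emit:
arm_command(
  increments=[
    [0,0,0,0,0,0],
    [0,0,0,0,0,0],
    [0,0,0.001,0,0,0],
    [0,0,0.001,0,0,0],
    [0,0,0.001,0,0,0],
  ],
)

```text
t: 5.5
tool_pos: [0.6097, -0.1988, 0.2043]
orientation: [3.127, -0.3, 0.0]
force: [0.4, 0.0, -2.1]
opening: 0.0422
gripper_force: 24.8
```

Emit:
arm_command(
  increments=[
    [0,0,0.003,0,0,0],
    [0,0,0.006,0,0,0],
    [0,0,0.008,0,0,0],
    [0,0,0.01,0,0,0],
    [0,0,0.01,0,0,0],
  ],
)

```text
t: 6.12
tool_pos: [0.6096, -0.1988, 0.202]
orientation: [-3.127, 0.3, 0.0]
force: [-0.3, 0.5, -2.9]
opening: 0.0421
gripper_force: 24.8
```

Emit:
arm_command(
  increments=[
    [0,0,0.002,0,0,0],
    [0,0,0.004,0,0,0],
    [0,0,0.006,0,0,0],
    [0,0,0.008,0,0,0],
    [0,0,0.008,0,0,0],
  ],
)

```text
t: 6.75
tool_pos: [0.6098, -0.1989, 0.202]
orientation: [3.127, -0.3, 0.0]
force: [-6.6, 2.5, 10.0]
opening: 0.0421
gripper_force: 24.8
```

Emit:
arm_command(
  increments=[
    [0,0,-0.008,0,0,0],
    [0,0,-0.008,0,0,0],
    [0,0,-0.01,0,0,0],
    [0,0,-0.15,0,0,0],
    [0,0,-0.4,0,0,0],
  ],
  fingers=-0.5,
)

```text
t: 7.38
tool_pos: [0.6085, -0.1984, 0.2783]
orientation: [-3.126, 0.3, 0.009]
force: [0.6, 0.1, 0.2]
opening: 0.0697
gripper_force: 0.0
```

```bash
python3 - <<'E'
from h import *
c=snap("wrist","w4"); print(read_state()["t"])
go(.4226,-.1825,.15,np.radians(31.7)); go(.4226,-.1825,.15,np.radians(31.7-180))
E
```

```text
7.425
go [-0.9413, 0.0965, -0.1486, -0.0005, -0.0023, 0.263] q6 1.37 dyaw -0.826
go [-0.9413, 0.0965, -0.1486, -0.0005, -0.0023, 0.263] q6 1.37 dyaw -0.826
```

View pics/w4.png

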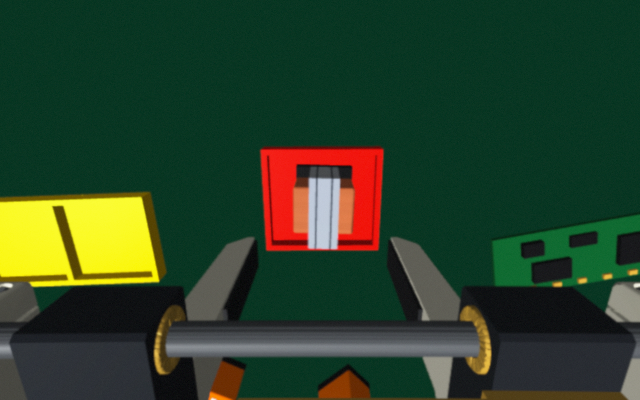

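The transformer sits square in the red tray at (323,205). Next is the near relay.

Emit:
arm_command(
  increments=[
    [-0.2,0.02,-0.05,0,0,0.053],
    [-0.4,0.04,-0.1,0,0,0.106],
    [-0.6,0.06,-0.148,0,0,0.158],
    [-0.8,0.08,-0.148,0,-0.001,0.211],
    [-0.941,0.096,-0.148,0,-0.002,0.263],
  ],
  fingers=-1,
)

```text
t: 8.05
tool_pos: [0.4199, -0.1817, 0.3101]
orientation: [-2.739, 1.538, 0.009]
force: [0.8, 0.3, 0.4]
opening: 0.0931
gripper_force: 0.0
```

Emit:
arm_command(
  increments=[
    [0,0,0,0,0,0],
    [0,0,0,0,0,0],
    [0,0,0,0,0,0],
    [0,0,0,0,0,0],
    [0,0,0,0,0,0],
  ],
)

```text
t: 8.68
tool_pos: [0.4215, -0.1818, 0.31]
orientation: [-2.744, 1.529, 0.01]
force: [-0.2, -0.1, -1.0]
opening: 0.0932
gripper_force: 0.0
```

```bash
cat >> h.py <<'E'
def relay(c,near):
    """top face of relay nearest to world xy 'near' from bright orange top; returns centre, yaw of short side"""
    m=mask(c,(5,120,20),(30,255,255)); 
    best=min(blobs(m,300),key=lambda b:np.linalg.norm(pix2w(c,b[1],.03)[0,:2]-near))
    hsv=cv2.cvtColor(c["image"],cv2.COLOR_RGB2HSV); V=hsv[...,2]; v=V[best[2]]
    print("V pct",np.percentile(v,[5,25,50,75,95]),best[0])
    th,_=cv2.threshold(v.reshape(-1,1).copy(),0,255,cv2.THRESH_OTSU)
    t=(best[2]&(V>th)).astype(np.uint8); ys,xs=np.nonzero(t)
    W=pix2w(c,np.c_[xs,ys],.04)[:,:2].astype(np.float32)*1000
    r=cv2.minAreaRect(W); a=r[2] if r[1][0]<r[1][1] else r[2]+90
    print("relay",np.round(r,1) if 0 else r); return np.array(r[0])/1000,np.radians(a)
E
python3 - <<'E'
from h import *
c=snap("wrist","w5"); p,a=relay(c,(.4226,-.1825)); go(p[0],p[1],.032,a)
E
```

```text
V pct [149.05 210.   255.   255.   255.  ] 2082
relay ((421.2177429199219, -182.22837829589844), (29.706912994384766, 37.443397521972656), 31.58463478088379)
go [0.0044, 0.0005, 0.555, 0.0008, 0.0019, 0.0007] q6 2.07 dyaw -0.002
```

View pics/w5.png

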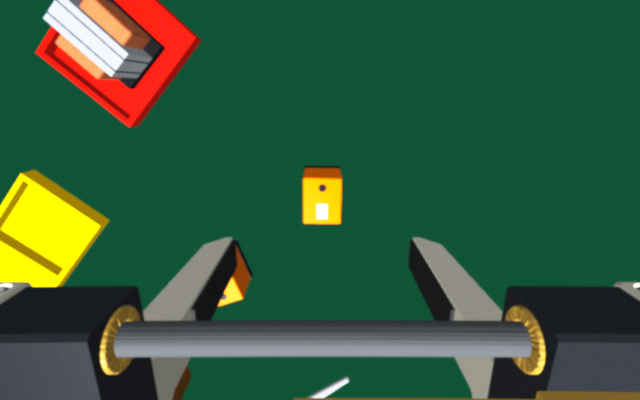

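The relay measures 29.7 x 37.4 mm, which matches nominal; it is centred at (322,197) with the fingers aligned across its short side. I'll descend, grip and lift.

Emit:
arm_command(
  increments=[
    [0.004,0,0.2,0,0.002,0],
    [0.004,0,0.4,0,0.002,0],
    [0.004,0,0.51,0,0.002,0],
    [0.004,0,0.555,0,0.002,0],
    [0.004,0,0.555,0,0.002,0],
  ],
)

```text
t: 9.35
tool_pos: [0.4211, -0.1821, 0.1991]
orientation: [2.741, -1.529, -0.002]
force: [-0.4, -1.1, -0.5]
opening: 0.0929
gripper_force: 0.0
```

Emit:
arm_command(
  increments=[
    [0,0,0,0,0,0],
    [0,0,0,0,0,0],
    [0,0,0,0,0,0],
    [0,0,0,0,0,0],
    [0,0,0,0,0,0],
  ],
  fingers=1,
  force=15,
)

```text
t: 9.98
tool_pos: [0.4211, -0.1822, 0.1992]
orientation: [2.741, -1.529, -0.001]
force: [-0.7, 0.4, -1.0]
opening: 0.0476
gripper_force: 0.0
```

Emit:
arm_command(
  increments=[
    [0,0,0,0,0,0],
    [0,0,0,0,0,0],
    [0,0,-0.1,0,0,0],
    [0,0,-0.25,0,0,0],
    [0,0,-0.45,0,0,0],
  ],
)

```text
t: 10.6
tool_pos: [0.4207, -0.1816, 0.289]
orientation: [2.741, -1.529, -0.005]
force: [0.8, -0.3, -1.1]
opening: 0.0299
gripper_force: 15.0
```

```bash
python3 - <<'E'
from h import *
go(.6108,-.0248,.12,np.radians(81.2-180))
E
```

```text
go [-0.1679, -1.2209, 0.0058, 0.0009, 0.001, -0.2751] q6 2.07 dyaw 0.864
```

Emit:
arm_command(
  increments=[
    [-0.03,-0.22,0,0,0,-0.055],
    [-0.06,-0.44,0,0,0,-0.11],
    [-0.09,-0.66,0,0,0,-0.165],
    [-0.13,-0.88,0,0,0,-0.22],
    [-0.16,-0.99,0,0,0,-0.275],
  ],
)

```text
t: 11.22
tool_pos: [0.5741, -0.0491, 0.2883]
orientation: [3.131, -0.23, -0.003]
force: [-0.0, 0.2, -0.8]
opening: 0.0297
gripper_force: 15.0
```

```bash
python3 - <<'E'
from h import *
c=snap("wrist","w6"); go(.6108,-.0248,.12,np.radians(81.2-180))
for a,ce,l in blobs(mask(c,(25,150,60),(34,255,255)),1000):
    ys,xs=np.nonzero(l); print(a,ce,xs.min(),xs.max(),ys.min(),ys.max())
E
```

```text
go [0.162, -0.1385, 0.0068, 0.0002, 0.0002, 0.0051] q6 1.54 dyaw -0.016
17589 [238.49024959 157.63767127] 137 331 110 207
```

View pics/w6.png

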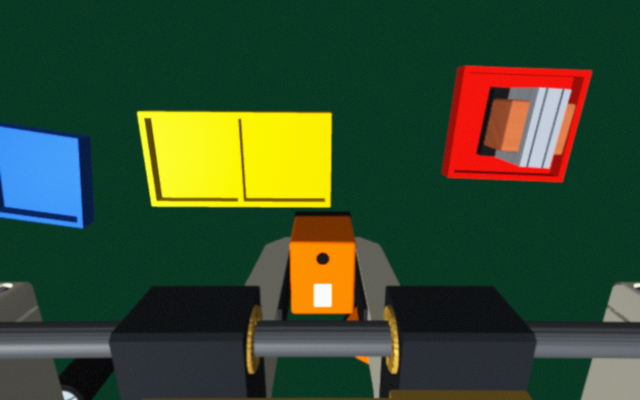

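The yellow tray's rim corners are at (138,112), (331,113), (331,207) and (151,207). The relay hangs level at (322,265).

```bash
cat >> h.py <<'E'
def tray(c,uv):
    P=pix2w(c,uv,.014);ctr=P.mean(0);e=(P[1]+P[2]-P[0]-P[3])/2;d=(P[0]+P[1]-P[2]-P[3])/2
    u=e/np.linalg.norm(e); print("tray",ctr.round(4),"size",np.linalg.norm(d).round(4),np.linalg.norm(e).round(4),"yaw",np.arctan2(u[1],u[0]).round(3),"bays",(ctr+.034*u).round(4),(ctr-.034*u).round(4))
    return ctr,u
E
python3 - <<'E'
from h import *
c=snap("wrist"); t,u=tray(c,[(138,112),(331,113),(331,207),(151,207)]); b=t+.034*u
go(b[0],b[1],.0365,np.arctan2(u[1],u[0]))
E
```

```text
tray [0.6144 0.011  0.014 ] size 0.0725 0.1406 yaw -1.711 bays [ 0.6096 -0.0227  0.014 ] [0.6191 0.0447 0.014 ]
go [0.1577, -0.1573, 0.4234, 0.0005, 0.0005, -0.0024] q6 1.55 dyaw 0.008
```

Emit:
arm_command(
  increments=[
    [0.158,-0.157,0,0,0,0],
    [0.158,-0.157,0.12,0,0,0],
    [0.158,-0.157,0.25,0,0,0],
    [0.158,-0.157,0.36,0,0,0],
    [0.158,-0.157,0.41,0,0,0],
  ],
)

```text
t: 11.95
tool_pos: [0.6076, -0.0253, 0.2047]
orientation: [3.13, -0.246, -0.007]
force: [0.5, -0.4, -0.5]
opening: 0.0299
gripper_force: 15.0
```

Emit:
arm_command(
  increments=[
    [0,0,0.01,0,0,0],
    [0,0,0.013,0,0,0],
    [0,0,0.016,0,0,0],
    [0,0,0.02,0,0,0],
    [0,0,0.02,0,0,0],
  ],
)

```text
t: 12.58
tool_pos: [0.6089, -0.0247, 0.2028]
orientation: [3.13, -0.241, -0.002]
force: [0.1, -0.1, -1.6]
opening: 0.03
gripper_force: 15.0
```

Emit:
arm_command(
  increments=[
    [0,0,0.004,0,0,0],
    [0,0,0.007,0,0,0],
    [0,0,0.01,0,0,0],
    [0,0,0.01,0,0,0],
    [0,0,0.01,0,0,0],
  ],
)

```text
t: 13.2
tool_pos: [0.609, -0.0247, 0.2021]
orientation: [3.13, -0.241, -0.002]
force: [-7.1, 0.9, 13.2]
opening: 0.0296
gripper_force: 15.0
```

Emit:
arm_command(
  increments=[
    [0,0,-0.007,0,0,0],
    [0,0,-0.007,0,0,0],
    [0,0,-0.01,0,0,0],
    [0,0,-0.15,0,0,0],
    [0,0,-0.42,0,0,0],
  ],
  fingers=-0.1,
)

```text
t: 13.82
tool_pos: [0.6075, -0.0244, 0.2821]
orientation: [3.131, -0.241, -0.013]
force: [1.9, -0.6, 0.6]
opening: 0.0511
gripper_force: 0.0
```

```bash
python3 - <<'E'
from h import *
c=snap("wrist","w7"); go(.4556,-.0717,.145,np.radians(43.5))
p,a=relay(c,(.609,-.023)); print(p,np.degrees(a)) 
E
```

```text
go [-0.7302, 0.3511, -0.0991, -0.0001, -0.002, 0.2094] q6 1.6 dyaw -0.658
V pct [122. 250. 253. 253. 253.] 16956
relay ((622.3292236328125, 4.435916900634766), (125.5998764038086, 64.71461486816406), 81.14168548583984)
[0.62232922 0.00443592] 171.14168548583984
```

Emit:
arm_command(
  increments=[
    [-0.18,0.08,-0.05,0,0,0.045],
    [-0.36,0.17,-0.099,0,0,0.09],
    [-0.54,0.26,-0.099,0,0,0.135],
    [-0.69,0.33,-0.099,0,-0.002,0.18],
    [-0.73,0.351,-0.099,0,-0.002,0.209],
  ],
  fingers=-1,
)

```text
t: 14.5
tool_pos: [0.4525, -0.0719, 0.3045]
orientation: [2.882, -1.244, -0.011]
force: [-0.0, 0.2, 0.0]
opening: 0.0919
gripper_force: 0.0
```

Emit:
arm_command(
  increments=[
    [0,0,0,0,0,0],
    [0,0,0,0,0,0],
    [0,0,0,0,0,0],
    [0,0,0,0,0,0],
    [0,0,0,0,0,0],
  ],
)

```text
t: 15.12
tool_pos: [0.4541, -0.0714, 0.3046]
orientation: [2.886, -1.237, -0.011]
force: [0.3, 0.7, 0.1]
opening: 0.0928
gripper_force: 0.0
```

```bash
python3 - <<'E'
from h import *
c=snap("wrist","w8"); p,a=relay(c,(.4556,-.0717)); go(p[0],p[1],.032,a)
E
```

```text
V pct [ 90. 176. 253. 253. 253.] 2193
relay ((456.39129638671875, -72.82933807373047), (29.879911422729492, 37.76535415649414), 50.50407791137695)
go [0.0162, -0.0062, 0.5277, 0.0014, 0.002, -0.0384] q6 2.11 dyaw 0.121
```

View pics/w8.png

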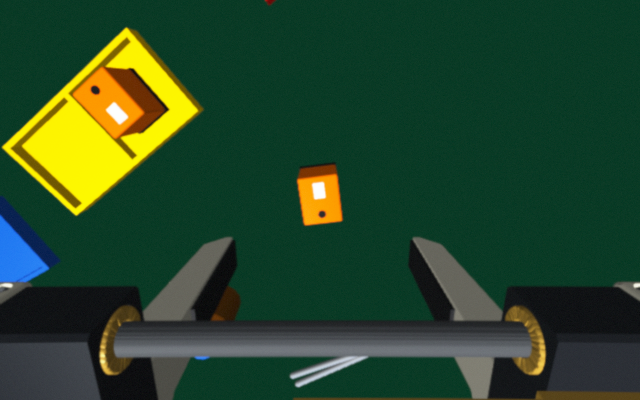

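Relay one stands in its bay at (120,100). The second relay is at (320,195), measures 29.9 x 37.8 mm and needs a slight turn.

Emit:
arm_command(
  increments=[
    [0.016,-0.006,0.18,0.001,0.002,-0.038],
    [0.016,-0.006,0.36,0.001,0.002,-0.038],
    [0.016,-0.006,0.48,0.001,0.002,-0.038],
    [0.016,-0.006,0.528,0.001,0.002,-0.038],
    [0.016,-0.006,0.528,0.001,0.002,-0.038],
  ],
)

```text
t: 15.8
tool_pos: [0.4562, -0.0729, 0.1989]
orientation: [2.955, -1.063, -0.002]
force: [0.1, -0.0, -1.0]
opening: 0.0931
gripper_force: 0.0
```

Emit:
arm_command(
  increments=[
    [0,0,0,0,0,0],
    [0,0,0,0,0,0],
    [0,0,0,0,0,0],
    [0,0,0,0,0,0],
    [0,0,0,0,0,0],
  ],
  fingers=1,
  force=15,
)

```text
t: 16.42
tool_pos: [0.4563, -0.0729, 0.1991]
orientation: [2.955, -1.064, -0.0]
force: [-0.4, -0.0, 0.0]
opening: 0.0475
gripper_force: 0.0
```

Emit:
arm_command(
  increments=[
    [0,0,0,0,0,0],
    [0,0,0,0,0,0],
    [0,0,0,0,0,0],
    [0,0,-0.2,0,0,0],
    [0,0,-0.45,0,0,0],
  ],
)

```text
t: 17.05
tool_pos: [0.4555, -0.0726, 0.2887]
orientation: [2.955, -1.064, -0.006]
force: [0.8, -0.3, -0.2]
opening: 0.03
gripper_force: 15.0
```

```bash
python3 - <<'E'
from h import *
go(.6191,.0447,.122,-1.711)
E
```

```text
go [0.2566, -0.9735, -0.0049, 0.0005, 0.0011, -0.1753] q6 1.99 dyaw 0.551
```

Emit:
arm_command(
  increments=[
    [0.06,-0.24,0,0,0,-0.04],
    [0.12,-0.48,0,0,0,-0.08],
    [0.18,-0.72,0,0,0.001,-0.12],
    [0.24,-0.92,0,0,0.001,-0.16],
    [0.257,-0.974,0,0,0.001,-0.175],
  ],
)

```text
t: 17.68
tool_pos: [0.6213, 0.046, 0.2883]
orientation: [3.132, -0.215, 0.004]
force: [-0.3, -0.8, -0.4]
opening: 0.0296
gripper_force: 15.0
```

Emit:
arm_command(
  increments=[
    [0,0,0,0,0,0],
    [0,0,0.1,0,0,0],
    [0,0,0.23,0,0,0],
    [0,0,0.35,0,0,0],
    [0,0,0.41,0,0,0],
  ],
)

```text
t: 18.3
tool_pos: [0.6184, 0.0435, 0.2039]
orientation: [3.131, -0.224, -0.002]
force: [-0.1, 0.0, -0.6]
opening: 0.0302
gripper_force: 15.0
```

```bash
python3 - <<'E'
from h import *
go(.6191,.0447,.035,-1.711)
E
```

```text
go [0.0027, -0.0063, 0.0096, 0.0008, 0.0004, -0.0009] q6 1.7 dyaw 0.003
```

Emit:
arm_command(
  increments=[
    [0,0,0.005,0,0,0],
    [0,0,0.01,0,0,0],
    [0,0,0.013,0,0,0],
    [0,0,0.016,0,0,0],
    [0,0,0.016,0,0,0],
  ],
)

```text
t: 18.92
tool_pos: [0.6204, 0.0444, 0.204]
orientation: [3.132, -0.221, 0.005]
force: [0.6, 0.2, -1.1]
opening: 0.0297
gripper_force: 15.0
```

Emit:
arm_command(
  increments=[
    [0,0,0.002,0,0,0],
    [0,0,0.004,0,0,0],
    [0,0,0.006,0,0,0],
    [0,0,0.008,0,0,0],
    [0,0,0.008,0,0,0],
  ],
)

```text
t: 19.55
tool_pos: [0.6203, 0.0444, 0.2021]
orientation: [3.132, -0.221, 0.004]
force: [-0.1, 0.7, 0.2]
opening: 0.0303
gripper_force: 15.0
```

Emit:
arm_command(
  increments=[
    [0,0,0.002,0,0,0],
    [0,0,0.002,0,0,0],
    [0,0,0,0,0,0],
    [0,0,-0.15,0,0,0],
    [0,0,-0.42,0,0,0],
  ],
  fingers=-0.1,
)

```text
t: 20.18
tool_pos: [0.6188, 0.0445, 0.284]
orientation: [3.131, -0.221, -0.005]
force: [0.4, 1.3, 1.2]
opening: 0.0511
gripper_force: 0.0
```

```bash
python3 - <<'E'
from h import *
go(.4466,.185,.15,-1.6)
E
```

```text
go [-0.9517, -0.5739, -0.1633, 0.0008, 0.001, -0.0357] q6 1.7 dyaw 0.112
```

Emit:
arm_command(
  increments=[
    [-0.22,-0.13,-0.05,0,0,-0.01],
    [-0.45,-0.27,-0.1,0,0,-0.02],
    [-0.68,-0.41,-0.163,0,0,-0.036],
    [-0.88,-0.53,-0.163,0,0,-0.036],
    [-0.952,-0.574,-0.163,0,0,-0.036],
  ],
  fingers=-1,
)

```text
t: 20.8
tool_pos: [0.446, 0.1863, 0.3182]
orientation: [3.14, -0.041, 0.004]
force: [0.4, -0.3, -0.5]
opening: 0.0922
gripper_force: 0.0
```

Emit:
arm_command(
  increments=[
    [0,0,0,0,0,0],
    [0,0,0,0,0,0],
    [0,0,0,0,0,0],
    [0,0,0,0,0,0],
    [0,0,0,0,0,0],
  ],
)

```text
t: 21.42
tool_pos: [0.4479, 0.1848, 0.3178]
orientation: [3.139, -0.045, 0.003]
force: [0.1, -0.3, 0.2]
opening: 0.0927
gripper_force: 0.0
```

```bash
python3 - <<'E'
from h import *
c=snap("wrist","w9"); print(w2pix(c,[(.4466,.185,.045)]))
E
```

```text
[[321.4700009  203.85941099]]
```

View pics/w9.png

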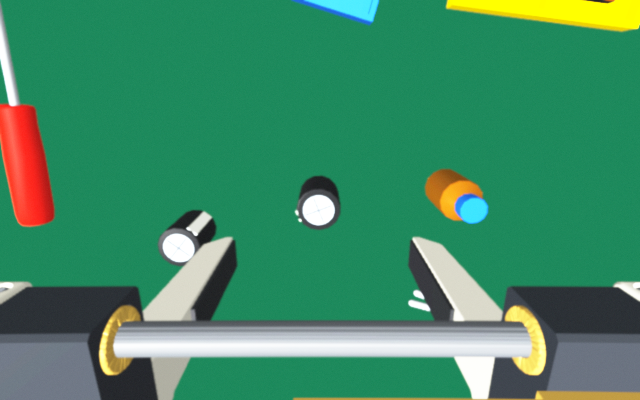

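Capacitor B's silver top is at (319,210) and capacitor A's at (179,247). The bottle on the right, at (460,195), is clear of the fingers.

```bash
python3 - <<'E'
from h import *
c=snap("wrist"); P=pix2w(c,[(319,210),(179,247)],.045);print(P)
go(P[0,0],P[0,1],.034,-1.6)
E
```

```text
[[0.44147982 0.18719921 0.045     ]
 [0.41313113 0.30195173 0.045     ]]
go [-0.0331, -0.0119, 0.5841, 0.0007, -0.0007, 0.0003] q6 1.89 dyaw -0.001
```

Emit:
arm_command(
  increments=[
    [-0.033,-0.012,0.2,0,0,0],
    [-0.033,-0.012,0.4,0,0,0],
    [-0.033,-0.012,0.53,0,0,0],
    [-0.033,-0.012,0.584,0,0,0],
    [-0.033,-0.012,0.584,0,0,0],
  ],
)

```text
t: 22.15
tool_pos: [0.4413, 0.1873, 0.2009]
orientation: [3.139, -0.044, 0.002]
force: [0.7, -0.1, 0.2]
opening: 0.0928
gripper_force: 0.0
```

Emit:
arm_command(
  increments=[
    [0,0,0,0,0,0],
    [0,0,0,0,0,0],
    [0,0,0,0,0,0],
    [0,0,0,0,0,0],
    [0,0,0,0,0,0],
  ],
  fingers=1,
  force=15,
)

```text
t: 22.78
tool_pos: [0.4414, 0.1874, 0.2012]
orientation: [3.139, -0.044, 0.004]
force: [-0.4, -0.5, -0.9]
opening: 0.0478
gripper_force: 0.0
```

Emit:
arm_command(
  increments=[
    [0,0,0,0,0,0],
    [0,0,0,0,0,0],
    [0,0,0,0,0,0],
    [0,0,-0.2,0,0,0],
    [0,0,-0.45,0,0,0],
  ],
)

```text
t: 23.4
tool_pos: [0.4403, 0.1873, 0.2907]
orientation: [3.138, -0.044, -0.002]
force: [0.5, 0.1, -0.7]
opening: 0.0347
gripper_force: 15.0
```

```bash
python3 - <<'E'
from h import *
go(.626,.1667,.125,-1.876)
E
```

```text
go [0.9308, 0.0769, -0.0072, 0.0011, 0.0002, 0.0882] q6 1.9 dyaw -0.277
```

Emit:
arm_command(
  increments=[
    [0.22,0.02,0,0,0,0.02],
    [0.46,0.04,0,0,0,0.045],
    [0.7,0.06,0,0,0,0.07],
    [0.88,0.07,0,0,0,0.088],
    [0.926,0.07,0,0,0,0.088],
  ],
)

```text
t: 24.02
tool_pos: [0.6273, 0.1678, 0.291]
orientation: [3.103, -0.478, 0.004]
force: [-0.9, -0.2, 0.1]
opening: 0.0347
gripper_force: 15.0
```

Emit:
arm_command(
  increments=[
    [0,0,0,0,0,0],
    [0,0,0.1,0,0,0],
    [0,0,0.23,0,0,0],
    [0,0,0.34,0,0,0],
    [0,0,0.4,0,0,0],
  ],
)

```text
t: 24.65
tool_pos: [0.6247, 0.1682, 0.209]
orientation: [3.102, -0.475, -0.001]
force: [0.2, 0.6, -0.7]
opening: 0.0345
gripper_force: 15.0
```

```bash
python3 - <<'E'
from h import *
c=snap("wrist","w10"); go(.625,.168,.037,-1.876)
E
```

```text
go [0.0023, -0.0002, 0.02, 0.0011, 0.0003, 0.0003] q6 2.06 dyaw -0.001
```

View pics/w10.png

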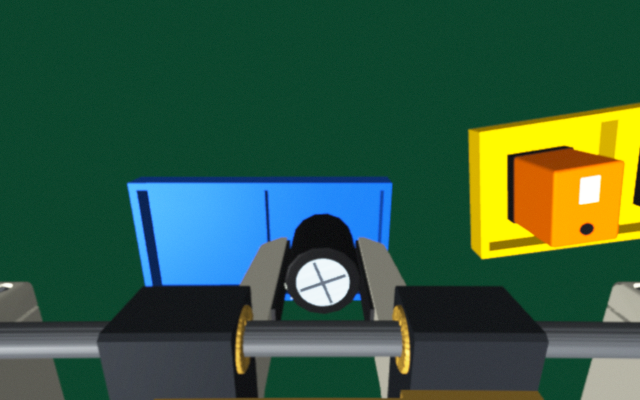

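The capacitor is above the right-hand blue bay, whose far rim corners are at (130,181) and (391,181). I'll check the tray position from those.

```bash
python3 - <<'E'
from h import *
c=snap("wrist"); P=pix2w(c,[(130,181),(391,181)],.014)[:,:2]; e=P[1]-P[0]; n=np.linalg.norm(e);u=e/n; v=np.array([u[1],-u[0]]); 
t=P.mean(0)+.036*v; print(P,n,np.arctan2(u[1],u[0]),t,t+.034*u,t-.034*u)
E
```

```text
[[0.69033002 0.25259576]
 [0.64899499 0.12179694]] 0.13717476547640794 -1.8768847042275278 [0.6353358  0.19804427] [0.62509054 0.16562461] [0.64558106 0.23046394]
```

Emit:
arm_command(
  increments=[
    [0,0,0.006,0,0,0],
    [0,0,0.012,0,0,0],
    [0,0,0.017,0,0,0],
    [0,0,0.021,0,0,0],
    [0,0,0.021,0,0,0],
  ],
)

```text
t: 25.38
tool_pos: [0.6261, 0.1682, 0.2074]
orientation: [3.103, -0.476, 0.004]
force: [-0.2, -0.1, -0.7]
opening: 0.0349
gripper_force: 15.0
```

Emit:
arm_command(
  increments=[
    [0,0,0.004,0,0,0],
    [0,0,0.008,0,0,0],
    [0,0,0.011,0,0,0],
    [0,0,0.014,0,0,0],
    [0,0,0.014,0,0,0],
  ],
)

```text
t: 26.0
tool_pos: [0.6261, 0.1682, 0.2045]
orientation: [3.103, -0.476, 0.004]
force: [-0.2, -0.1, -1.5]
opening: 0.0348
gripper_force: 15.0
```

Emit:
arm_command(
  increments=[
    [0,0,0.002,0,0,0],
    [0,0,0.004,0,0,0],
    [0,0,0.006,0,0,0],
    [0,0,0.006,0,0,0],
    [0,0,0.006,0,0,0],
  ],
)

```text
t: 26.62
tool_pos: [0.6262, 0.1682, 0.2041]
orientation: [3.103, -0.476, 0.005]
force: [-2.7, -0.6, 6.2]
opening: 0.0348
gripper_force: 15.0
```

Contact. I'll release, lift and go to capacitor A.

Emit:
arm_command(
  increments=[
    [0,0,-0.002,0,0,0],
    [0,0,-0.002,0,0,0],
    [0,0,-0.004,0,0,0],
    [0,0,-0.15,0,0,0],
    [0,0,-0.42,0,0,0],
  ],
  fingers=-0.15,
)

```text
t: 27.25
tool_pos: [0.6246, 0.1681, 0.2849]
orientation: [3.101, -0.476, -0.005]
force: [1.3, -0.4, 0.5]
opening: 0.0537
gripper_force: 0.0
```

```bash
python3 - <<'E'
from h import *
go(.413,.302,.15,-1.3)
E
```

```text
go [-1.2105, -0.3207, -0.1586, 0.0011, 0.0012, -0.1832] q6 2.06 dyaw 0.575
```

Emit:
arm_command(
  increments=[
    [-0.2,-0.05,-0.08,0,0,-0.04],
    [-0.42,-0.11,-0.158,0,0,-0.08],
    [-0.64,-0.17,-0.158,0,0,-0.12],
    [-0.86,-0.23,-0.158,0,0,-0.16],
    [-1.0,-0.27,-0.158,0,0,-0.183],
  ],
  fingers=-1,
)

```text
t: 27.88
tool_pos: [0.4495, 0.2809, 0.3184]
orientation: [3.11, 0.43, 0.003]
force: [-0.3, 1.2, 0.5]
opening: 0.0923
gripper_force: 0.0
```

```bash
python3 - <<'E'
from h import *
go(.413,.302,.15,-1.3)
E
```

```text
go [-0.1472, -0.1513, 0.0061, 0.0008, -0.0005, 0.0012] q6 1.76 dyaw -0.004
```

Emit:
arm_command(
  increments=[
    [-0.1,-0.1,0,0,0,0],
    [-0.147,-0.151,0,0,0,0],
    [-0.147,-0.151,0,0,0,0],
    [-0.147,-0.151,0,0,0,0],
    [-0.147,-0.151,0,0,0,0],
  ],
)

```text
t: 28.5
tool_pos: [0.4156, 0.3007, 0.3182]
orientation: [3.11, 0.421, 0.003]
force: [0.7, -0.4, -0.6]
opening: 0.0928
gripper_force: 0.0
```

```bash
python3 - <<'E'
from h import *
c=snap("wrist","w11"); print(w2pix(c,[(.413,.302,.045)]))
m=mask(c,(0,0,150),(180,80,255)); m[:150]=0;m[280:]=0;m[:,:250]=0;m[:,390:]=0
for a,ce,l in blobs(m,100):
    ys,xs=np.nonzero(l); uv=((xs.min()+xs.max())/2,(ys.min()+ys.max())/2); p=pix2w(c,uv,.045)[0]; print(a,ce,uv,np.ptp(xs),np.ptp(ys),p); go(p[0],p[1],.034,-1.3)
E
```

```text
[[319.20167074 204.61295443]]
117 [336.22222222 186.78632479] (np.float64(336.5), np.float64(186.5)) 9 23 [0.43077633 0.29298324 0.045     ]
go [0.0624, 0.0561, 0.586, 0.0009, -0.0005, -0.0005] q6 1.83 dyaw 0.001
814 [318.80835381 204.82432432] (np.float64(319.0), np.float64(205.0)) 32 30 [0.41264854 0.30206867 0.045     ]
go [-0.0129, -0.0118, 0.5857, 0.0009, -0.0005, -0.0005] q6 1.83 dyaw 0.001
```

View pics/w11.png

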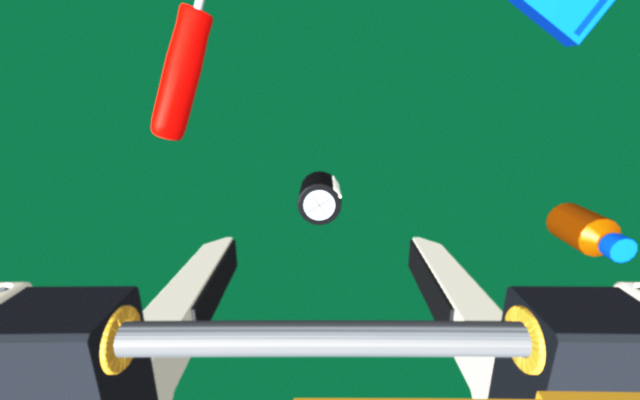

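Capacitor A's top is at (319,205), which is world (0.4126, 0.3021), with nothing near the fingers. I'll descend and grip.

Emit:
arm_command(
  increments=[
    [-0.013,-0.012,0.2,0,0,0],
    [-0.013,-0.012,0.4,0,0,0],
    [-0.013,-0.012,0.53,0,0,0],
    [-0.013,-0.012,0.585,0,0,0],
    [-0.013,-0.012,0.585,0,0,0],
  ],
)

```text
t: 29.18
tool_pos: [0.412, 0.3023, 0.2008]
orientation: [3.11, 0.422, 0.002]
force: [1.6, 0.2, -0.2]
opening: 0.0928
gripper_force: 0.0
```

Emit:
arm_command(
  increments=[
    [0,0,0,0,0,0],
    [0,0,0,0,0,0],
    [0,0,0,0,0,0],
    [0,0,0,0,0,0],
    [0,0,0,0,0,0],
  ],
  fingers=1,
  force=15,
)

```text
t: 29.8
tool_pos: [0.412, 0.3025, 0.2012]
orientation: [3.11, 0.423, 0.003]
force: [0.1, -0.1, 0.2]
opening: 0.0473
gripper_force: 0.0
```

Emit:
arm_command(
  increments=[
    [0,0,0,0,0,0],
    [0,0,0,0,0,0],
    [0,0,0,0,0,0],
    [0,0,-0.2,0,0,0],
    [0,0,-0.45,0,0,0],
  ],
)

```text
t: 30.42
tool_pos: [0.411, 0.3023, 0.2906]
orientation: [3.109, 0.423, -0.002]
force: [-0.4, 0.1, -0.1]
opening: 0.0349
gripper_force: 15.0
```

```bash
python3 - <<'E'
from h import *
go(.6455,.2315,.125,-1.876)
E
```

```text
go [1.0353, 0.6542, -0.0062, 0.0013, 0.0002, 0.1832] q6 1.84 dyaw -0.576
```

Emit:
arm_command(
  increments=[
    [0.2,0.12,-0.01,0,0,0.037],
    [0.4,0.25,-0.01,0,0,0.074],
    [0.62,0.39,-0.01,0,0,0.11],
    [0.84,0.53,-0.01,0,0,0.147],
    [0.98,0.62,-0.01,0,0,0.183],
  ],
)

```text
t: 31.05
tool_pos: [0.6357, 0.2344, 0.2934]
orientation: [3.102, -0.484, 0.004]
force: [0.1, 0.0, -1.1]
opening: 0.0345
gripper_force: 15.0
```

```bash
python3 - <<'E'
from h import *
go(.6455,.2315,.045,-1.876)
E
```

```text
go [0.0501, -0.0017, 0.4072, 0.0005, -0.001, -0.0014] q6 2.16 dyaw 0.004
```

Emit:
arm_command(
  increments=[
    [0.05,-0.002,0,0,0,0],
    [0.05,-0.002,0.1,0,0,0],
    [0.05,-0.002,0.23,0,0,0],
    [0.05,-0.002,0.35,0,0,0],
    [0.05,-0.002,0.407,0,0,0],
  ],
)

```text
t: 31.68
tool_pos: [0.6412, 0.2334, 0.2091]
orientation: [3.102, -0.472, -0.003]
force: [-1.2, -0.4, -0.4]
opening: 0.0347
gripper_force: 15.0
```

```bash
python3 - <<'E'
from h import *
c=snap("wrist","w12"); c=snap("wrist"); go(.6455,.2315,.037,-1.876)
E
```

```text
go [0.0203, 0.0023, 0.0297, 0.0012, 0.0002, 0.0008] q6 2.15 dyaw -0.002
```

View pics/w12.png

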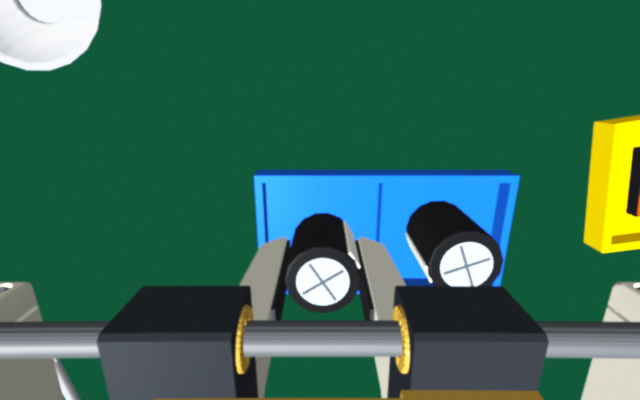

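Capacitor A is over the left bay and capacitor B stands in the right one at (455,245). I'll lower it.

Emit:
arm_command(
  increments=[
    [0.018,0.002,0.008,0,0,0],
    [0.018,0.002,0.016,0,0,0],
    [0.018,0.002,0.022,0,0,0],
    [0.018,0.002,0.028,0,0,0],
    [0.018,0.002,0.028,0,0,0],
  ],
)

```text
t: 32.4
tool_pos: [0.6469, 0.2313, 0.2068]
orientation: [3.103, -0.476, 0.004]
force: [-0.8, -0.2, -0.7]
opening: 0.0346
gripper_force: 15.0
```

Emit:
arm_command(
  increments=[
    [0,0,0.002,0,0,0],
    [0,0,0.003,0,0,0],
    [0,0,0.004,0,0,0],
    [0,0,0.005,0,0,0],
    [0,0,0.005,0,0,0],
  ],
)

```text
t: 33.02
tool_pos: [0.6469, 0.2313, 0.2059]
orientation: [3.103, -0.476, 0.004]
force: [-0.4, 0.5, 0.5]
opening: 0.0348
gripper_force: 15.0
```

Emit:
arm_command(
  increments=[
    [0,0,0.003,0,0,0],
    [0,0,0.006,0,0,0],
    [0,0,0.009,0,0,0],
    [0,0,0.011,0,0,0],
    [0,0,0.011,0,0,0],
  ],
)

```text
t: 33.65
tool_pos: [0.647, 0.2313, 0.2042]
orientation: [3.103, -0.476, 0.004]
force: [-1.9, -1.4, 5.6]
opening: 0.0351
gripper_force: 15.0
```

Emit:
arm_command(
  increments=[
    [0,0,-0.002,0,0,0],
    [0,0,-0.002,0,0,0],
    [0,0,-0.004,0,0,0],
    [0,0,-0.15,0,0,0],
    [0,0,-0.45,0,0,0],
  ],
  fingers=-0.15,
)

```text
t: 34.28
tool_pos: [0.6452, 0.2311, 0.2903]
orientation: [3.1, -0.476, -0.007]
force: [0.6, -0.0, 0.3]
opening: 0.0537
gripper_force: 0.0
```

Emit:
arm_command(
  increments=[
    [-0.05,0,-0.25,0,0,0],
    [-0.2,0,-0.4,0,0,0],
    [-0.4,0,-0.4,0,0,0],
    [-0.5,0,-0.4,0,0,0],
    [-0.5,0,-0.4,0,0,0],
  ],
)

```text
t: 34.9
tool_pos: [0.5502, 0.2623, 0.3737]
orientation: [3.104, -0.474, 0.005]
force: [0.8, 0.4, -0.3]
opening: 0.0536
gripper_force: 0.0
```

```bash
python3 - <<'E'
from h import *
c=snap("scene"); i=cv2.resize(c["image"][80:320,190:490],None,fx=2.4,fy=2.4,interpolation=cv2.INTER_CUBIC);cv2.imwrite("pics/end.png",i[:,:,::-1])
E
```

```text
(no output)
```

View pics/end.png

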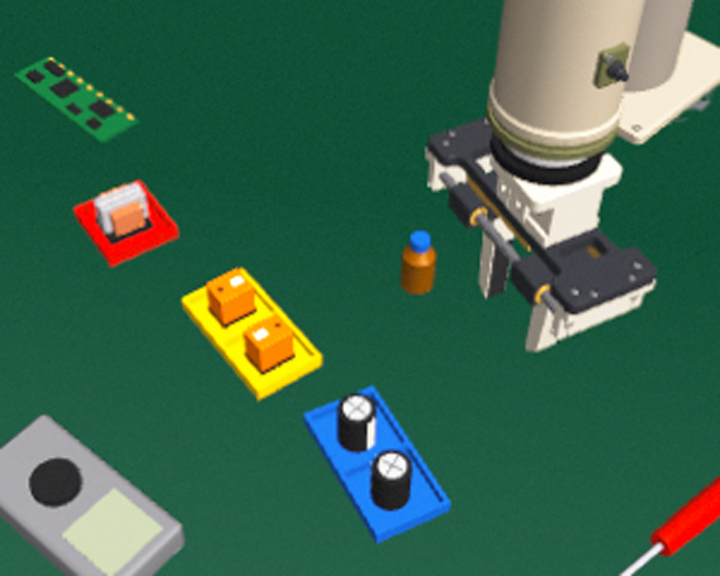

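All five components stand upright in their bays: transformer (125,210), relays (230,297) and (268,343), capacitors (357,420) and (391,480). The bottle and board are untouched and the arm is clear.

```bash
python3 -c "
from plant import *
print(close_job())"
```

```text
the job is handed in; nothing more can be done
None
```

I handed the job in at about 35 s of the 102 s allowed: the last picture shows all five components upright in their correct bays, with the bottle and board undisturbed and the arm clear; no verdict came back from the hand-in.

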